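Line up the counter display by height

TASK

Line up the red block, the stamp, the craft box and the glue stick on the display board in order of height: the shortest on the pad next to the counter bell, each next pad a taller one, the tallest at the far end. Stand each one upright in the middle of its own pad, the craft box with its length along the length of the pad, and let go of everything.

Things in the scene. Friction and masses are not known exactly. Their poses are not given: they have to be found in the camera images.
- red_block: red play block with white stars, 31 x 31 x 30 mm tall (30 mm): a loose thing to line up. Origin at the centre of its underside, z up, x and y square to its faces. About 20 g.
- stamp: self-inking office stamp, black head and foot with red middle, 30 (x) x 48 (y) x 57 mm tall, standing upright, loose. Origin at the centre of its underside, z up. Take it across its 30 mm. About 70 g.
- craft_box: upright carton, magenta front with coloured stripes and white top, 70 mm tall, 100 mm long (its y), 34 mm thick (its x, from -15 to +19 mm of the origin), loose. Origin on its underside, z up. Take it across its thickness. About 140 g.
- glue: glue stick standing upright, yellow with magenta cap and foot, a cylinder 27 mm across and 88 mm tall, loose. Origin at the centre of its underside, z up. About 30 g.
- teal_pad: teal felt pad, 112 x 58 x 2 mm, fixed on the pale wooden display board (136 x 330 mm, 4 mm thick); at the left end of the row as the robot sees it. Origin at the centre of its underside, 4 mm above the counter; its top is 2 mm above the origin. x runs along its long side, across the board and away from the robot; y runs along the row, from orange towards teal. Pads stand 85 mm apart centre to centre.
- yellow_pad: yellow felt pad, 112 x 58 x 2 mm, fixed on the pale wooden display board (136 x 330 mm, 4 mm thick); in the row between teal and purple. Origin at the centre of its underside, 4 mm above the counter; its top is 2 mm above the origin. x runs along its long side, across the board and away from the robot; y runs along the row, from orange towards teal. Pads stand 85 mm apart centre to centre.
- purple_pad: purple felt pad, 112 x 58 x 2 mm, fixed on the pale wooden display board (136 x 330 mm, 4 mm thick); in the row between yellow and orange. Origin at the centre of its underside, 4 mm above the counter; its top is 2 mm above the origin. x runs along its long side, across the board and away from the robot; y runs along the row, from orange towards teal. Pads stand 85 mm apart centre to centre.
- orange_pad: orange felt pad, 112 x 58 x 2 mm, fixed on the pale wooden display board (136 x 330 mm, 4 mm thick); at the right end of the row as the robot sees it. Origin at the centre of its underside, 4 mm above the counter; its top is 2 mm above the origin. x runs along its long side, across the board and away from the robot; y runs along the row, from orange towards teal. Pads stand 85 mm apart centre to centre.
- bell: silver counter bell with black foot, 84 mm across, 50 mm tall, fixed; it stands just past one end of the display board, either the teal or the orange end (a closed pink heart-shaped box, 90 x 100 x 40 mm, stands past the other). Origin at the centre of its underside, z up.
There are look-alikes about, which are no part of the job. What is shaped like the glue but blue or purple is not meant.

How it is judged:
By the outcome, as a careful person would: the job done as asked, in the order asked, and still so for the second after the job is handed in, with the robot touching nothing.
It also fails if it takes over 112 s, if anything falls off the work surface, if the arm or the gripper's body presses on something with over 40 N, if the wrist force passes 120 N, or if a joint passes its speed limit or range.

ROBOT

A 6-joint arm with a two-finger parallel gripper is mounted at the origin on a cart in front of the work surface, level with it; the furniture and walls round the work are solid. World frame = base frame: x ahead of the robot, y to its left, z up, the work surface at z = 0. Lengths are in mm, angles in rad, forces in N, time in s.
With the tool pointing down it reaches from about 275 to 1000 mm from the base axis. Payload 8.4 kg.
Tool frame: the origin (TCP) lies midway between the tips of the shut fingers; the grasp point (between the pads) lies 19 mm behind it; z points along the fingers, y is the line along which they close (so a half turn about z gives the same grasp; the last joint's range is limited). The gripper opens to 85 mm and grips with 20 to 120 N. Pads are 22 mm wide; open, the fingers measure 114 mm over their backs; the gripper's body (76 mm by 85 mm) begins 54 mm behind the grasp point. The pads swing forward as they close: fully open they stand 13 mm farther back than shut.
Start: joints at [1.187, 0.353, 1.633, -0, 1.155, -0.002], TCP at [232.868, 580, 231.281] pointing down, gripper open.
Joint ranges: [-2.63, 2.63], [-0.92, 2.1], [0.06, 2.66], [-1.3, 4.44], [0, 2.69], [-3.02, 3.02]. Speed limits (rad/s): [2.22, 2.22, 2.79, 3.14, 3.14, 3.14].

INTERFACE

Orientations are given as [roll, pitch, yaw] about the fixed x, y, z axes, in that order (R = Rz(yaw) Ry(pitch) Rx(roll)).
In Python, from rig import monitor, imaging, r gives the robot as it stands.
- The arm moves only by the tool drive_tool, never from a script. Its argument "plan" is a list of rows, each an object of numbers: "x", "y", "z": the shift along the tool's x, y, z in units of 50 mm (1.0 is 50 mm); "ax", "ay", "az": the turn, a rotation vector about the tool's x, y, z in units of 6 degrees (1.0 is 6 degrees); "hand": the finger opening in mm, from 0 to 85.4. In form: [{"x": .., "y": .., "z": .., "ax": .., "ay": .., "az": .., "hand": ..}, ...]. A call has 1 to 8 rows; each row is the pose to reach, as a shift and turn from the pose commanded when the call began, along the tool's axes at that moment; what a row does not reach only later rows make up. A row lasts 1/10 s, in which the tool goes at most 50 mm and 8.59 degrees, less where a joint would pass 70% of its speed; a pose out of reach is approached as far as the arm can. A call with a gripper value outside its range is refused whole. The fingers move at their own pace and stop on an object; "grip_force" is the grip in N (left out, the last holds). Time passes only in rows, so rows that repeat a pose let the fingers close. It gives the time, the measured TCP pose, the force, the opening and the grip force at its end, in the units of the state.
- monitor.sense(): the state, without advancing time (a new reading comes with each control period).
- imaging.grab_frame(name): name is "scene" or "top"; returns the picture (400x640x3 uint8, red, green, blue); there is no depth.
- imaging.camera_info(name): a dict with "mtx" (3x3 intrinsics, pixels), "R" (3x3) and "t" (3): a world point X has camera coordinates R X + t. Camera axes: x right, y down, z forward; pixel columns grow to the right and rows downward; lengths in mm; the calibration is good to about 2 mm. A picture is of the moment at which its call begins. camera_info takes no time and is no camera call.
- r.sign_off(): hands the job in; it is judged then, once.
The state is a dict: "clock": time; "qpos": joint angles; "qvel": joint speeds; "joint_efforts": joint torques, N m; "eef_pos": TCP position; "tcp_rot": TCP orientation; "contact_force": force on the tool from outside, world axes, zero at the start; "wrist_torque": the same for the moment, N m; "opening": opening from 0.0 (shut) to 1.0 (fully open); "grasp_force": force on a finger pad.
Only numpy, scipy, OpenCV 4.12 (cv2) and the standard library are available. Lean on these libraries where they do the work, as an engineer would, in place of code of your own. Each camera call takes 0.05 s, during which the arm holds its last target. There are 200 camera calls.

## Working session

There is one attempt and no reset: what is moved stays moved. The work goes in short steps, Python scripts to look and compute and a tool call to move; the robot and the scene stay as the last step left them, time stands still between calls to the robot, and variables do not carry over. Pictures are saved under pics/ and viewed, at most 14 in all, crops included, and the job is handed in when it is done.

Besides the shell and the picture viewer there is one more tool, called after ">>>" by a JSON object that holds its "fn" and its "kwargs", one argument or row to a line. drive_tool: Moves the arm, as the interface text tells. Its arguments: {"type":"object","properties":{"plan":{"type":"array","items":{"type":"object","properties":{"x":{"type":"number"},"y":{"type":"number"},"z":{"type":"number"},"ax":{"type":"number"},"ay":{"type":"number"},"az":{"type":"number"},"hand":{"type":"number"}}}},"grip_force":{"type":"number"}},"required":["plan"]}

```bash
mkdir -p pics; ls; python3 - <<'E'
from rig import monitor, imaging, r
import cv2
for n in("scene","top"):
    cv2.imwrite(f"pics/{n}0.png",imaging.grab_frame(n)[:,:,::-1]); c=imaging.camera_info(n)
    print(n,c['mtx'].tolist(),(-c['R'].T@c['t']).round(),c['R'].round(2).tolist())
print(monitor.sense())
E
```

```text
pics
scene [[364.1262250375643, 0.0, 321.68538897308844], [0.0, 364.1262250375643, 196.12376313458387], [0.0, 0.0, 1.0]] [ -59. -724.  467.] [[0.77, -0.64, 0.01], [-0.26, -0.33, -0.91], [0.58, 0.7, -0.42]]
top [[397.0830491691466, 0.0, 319.0841451209167], [0.0, 397.0830491691466, 198.295776043632], [0.0, 0.0, 1.0]] [ 290.   21. 1109.] [[-0.07, -1.0, 0.01], [-0.98, 0.07, -0.21], [0.21, -0.02, -0.98]]
{'clock': 0.1, 'qpos': array([ 1.18660982e+00,  3.53611841e-01,  1.63404930e+00,  1.46313478e-05,
        1.15519846e+00, -2.38990073e-03]), 'qvel': array([ 4.22117267e-04, -1.95572028e-03, -1.65334587e-03,  1.76825648e-05,
        5.22690545e-04, -5.24720105e-04]), 'joint_efforts': array([ 2.85950427e-04, -6.06350756e+01, -3.42821431e+01, -1.35329510e-04,
        3.91382622e-03,  3.83316956e-05]), 'eef_pos': array([232.69912747, 579.61008397, 230.62065075]), 'tcp_rot': array([-3.14032574e+00, -1.64061998e-05,  2.75979012e+00]), 'contact_force': array([-0.36640104, -0.90718873, -0.23987922]), 'wrist_torque': array([-0.04362539, -0.01953783, -0.01033524]), 'grasp_force': 0.0, 'opening': 1.0012254445766975}
```

View pics/scene0.png

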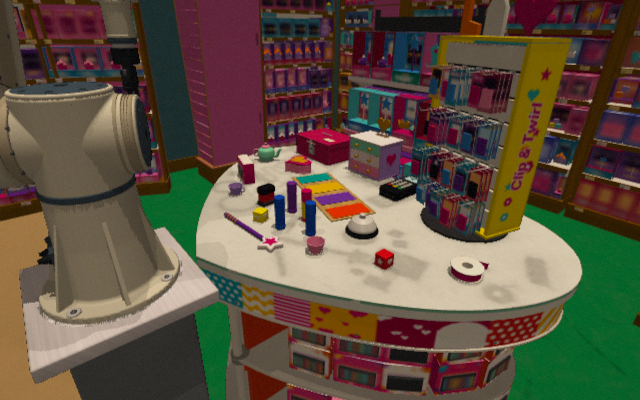

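View pics/top0.png

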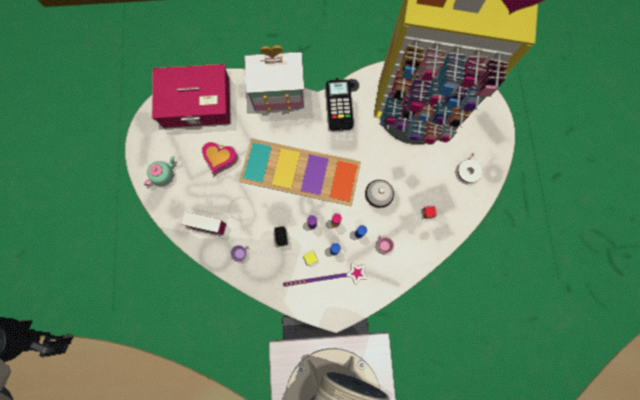

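The top view shows the bell at (380,193), past the orange end. That sets the order: red block on orange, stamp on purple, craft box on yellow, glue on teal.

Candidates, by top-view pixel:
- **Glue:** magenta cap (336,219). The look-alikes are purple (312,221) and blue (361,231) and (335,249).
- **Red block:** (430,212). The yellow block at (310,258) is not it.
- **Stamp:** (281,236). The card terminal at (340,105) is not it.
- **Craft box:** (204,223). The chest at (190,97) and the drawers at (274,82) are not it.

I'll check these choices in a close crop.

```bash
python3 - <<'E'
import cv2
a=cv2.imread("pics/top0.png")[135:265,170:450]
a=cv2.resize(a,(784,364),interpolation=cv2.INTER_CUBIC)
b=cv2.imread("pics/scene0.png")[140:280,220:410]
b=cv2.resize(b,(760,560),interpolation=cv2.INTER_CUBIC)
cv2.imwrite("pics/c1.png",a);cv2.imwrite("pics/c2.png",b)
E
```

```text
(no output)
```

View pics/c1.png

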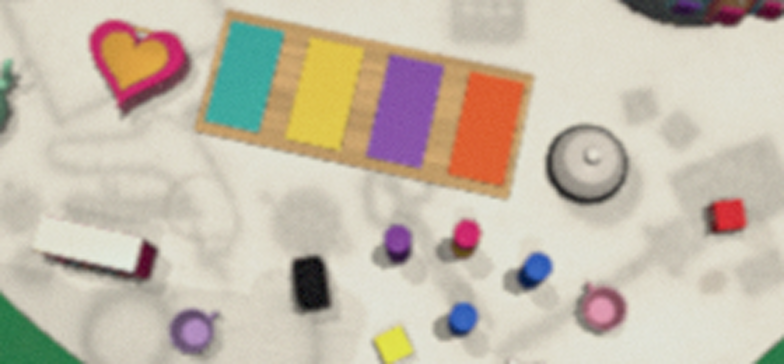

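View pics/c2.png

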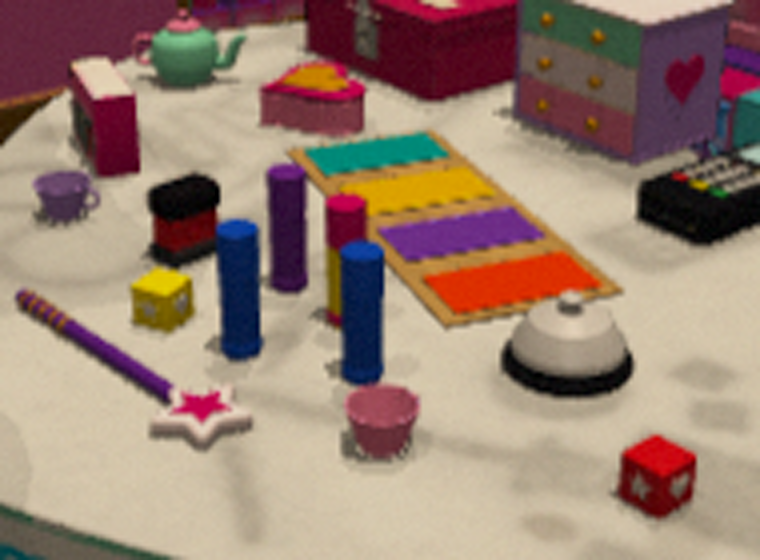

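The crops confirm the choices. The glue is the stick with the magenta cap and yellow body at (466,236) in crop 1. The stamp is at (310,283), the craft box at (92,248) and the red block at (727,215). Next I'll measure them.

```bash
cat > h.py <<'E'
import numpy as np, cv2
from rig import monitor, imaging
from scipy.optimize import minimize
def proj(n,P):
    c=imaging.camera_info(n); Q=np.atleast_2d(P)@c['R'].T+c['t']; Q=Q@c['mtx'].T; return Q[:,:2]/Q[:,2:]
def ray(n,uv,z):
    c=imaging.camera_info(n); o=-c['R'].T@c['t']; d=c['R'].T@np.linalg.inv(c['mtx'])@[uv[0],uv[1],1]
    return o+d*(z-o[2])/d[2]
def blob(m,near):
    k,l,s,cc=cv2.connectedComponentsWithStats(m.astype(np.uint8))
    i=min((i for i in range(1,k) if s[i,4]>30),key=lambda i:np.hypot(*(cc[i]-near))); return (l==i),cc[i]
def box(x0,x1,y0,y1,h): return np.array([[x,y,z] for x in(x0,x1) for y in(y0,y1) for z in(0,h)],float)
def cyl(r,h): return np.array([[r*np.cos(t),r*np.sin(t),z] for t in np.linspace(0,6.28,24) for z in(0,h)])
def fit(n,mask,model,p0,z0=0,yaw=True):
    def cost(p):
        c,s=np.cos(p[2]),np.sin(p[2]); W=model@np.array([[c,s,0],[-s,c,0],[0,0,1]])+[p[0],p[1],z0]
        S=8; H=cv2.convexHull(np.round((proj(n,W)+.5)*S).astype(np.int32)); im=np.zeros((400*S,640*S),np.uint8) if 0 else None
        x,y,w,h=X; im=np.zeros((h*S,w*S),np.uint8); cv2.fillPoly(im,[H-[x*S,y*S]],1)
        return np.abs(cv2.resize(im.astype(np.float32),(w,h),interpolation=cv2.INTER_AREA)-mask[y:y+h,x:x+w]).sum()
    x,y,w,h=cv2.boundingRect(mask.astype(np.uint8)); X=(x-8,y-8,w+16,h+16)
    f=(lambda q:cost([q[0],q[1],q[2]/50])) if yaw else (lambda q:cost([q[0],q[1],0]))
    b=min((minimize(f,[p0[0],p0[1],a*50],method='Nelder-Mead',options=dict(initial_simplex=np.array([p0[0],p0[1],a*50])+np.array([[0,0,0],[8,0,0],[0,8,0],[0,0,12]]))) for a in (p0[2],p0[2]+.4,p0[2]-.4)),key=lambda o:o.fun)
    return b.x[0],b.x[1],np.degrees(b.x[2]/50),b.fun/mask.sum()
def go(x,y,z,yawdeg):
    s=monitor.sense(); yaw=s['tcp_rot'][2]; d=np.array([x,y,z])-s['eef_pos']
    c,sn=np.cos(yaw),np.sin(yaw); t=[d[0]*c+d[1]*sn, d[0]*sn-d[1]*c, -d[2]]
    a=-((yawdeg-np.degrees(yaw)+180)%360-180)
    print('shift',np.round(np.array(t)/50,3),'az',round(a/6,3))
E
python3 - <<'E'
from h import *
im=cv2.imread("pics/top0.png"); hsv=cv2.cvtColor(im,cv2.COLOR_BGR2HSV); H,S,V=[hsv[...,i].astype(int) for i in range(3)]
pc=[]
for nm,lo,hi,near in(("teal",80,100,(259,162)),("yellow",20,30,(286,169)),("purple",125,150,(314,175)),("orange",5,14,(343,182))):
    m,c=blob((H>=lo)&(H<=hi)&(S>100),near); p=ray("top",c,6); pc.append(p); print(nm,m.sum(),c.round(1),p.round(1))
pc=np.array(pc); v=pc[0]-pc[3]; print('row dir deg',np.degrees(np.arctan2(v[1],v[0])),'spacing',np.linalg.norm(np.diff(pc,axis=0),axis=1))
m,c=blob(((H<8)|(H>172))&(S>130),(430,212)); p=ray("top",c,15); print('red',m.sum(),p,fit("top",m,box(-15.5,15.5,-15.5,15.5,30),[p[0],p[1],0]))
m,c=blob(V<100,(281,236)); p=ray("top",c,30); print('stamp',m.sum(),p,fit("top",m,box(-15,15,-24,24,57),[p[0],p[1],1.7]))
m,c=blob((S>110)&((H>160)|(H<35)),(335,220)); p=ray("top",c,50); print('glue',m.sum(),p,fit("top",m,cyl(13.5,88),[p[0],p[1],0],yaw=False))
q=np.array([(40,217),(147,243),(137,277),(34,250)])/2.8+[170-.3,135-.3]; w=np.array([ray("top",a,70) for a in q]);e=w[1]-w[0]
print('box',w.mean(0),np.linalg.norm(np.diff(w,axis=0),axis=1),'y dir',np.degrees(np.arctan2(e[1],e[0])))
c,_=blob((S<60)&(V<235),(380,193)),0
print('bell',ray("top",(380,193),30))
E
```

```text
teal 676 [257.  161.9] [646.3 170.6   6. ]
yellow 822 [285.5 168.1] [622.   89.3   6. ]
purple 668 [314.3 174.2] [598.2   7.4   6. ]
orange 832 [343.2 180.5] [574. -74.   6.]
row dir deg 73.53239551108508 spacing [84.83218534 85.28765929 84.93490072]
red 112 [ 465.53008078 -307.5335856    15.        ] (np.float64(465.2015199630034), np.float64(-305.75061616407106), np.float64(19.48398719320377), np.float64(0.5145089285714286))
stamp 215 [423.22357421 111.05643825  30.        ] (np.float64(423.6825108276055), np.float64(111.0572760633624), np.float64(95.11258972406125), np.float64(0.18088662790697674))
glue 94 [455.29033936 -41.16722468  50.        ] (np.float64(453.98350538639977), np.float64(-39.75223115979746), np.float64(7.431093654225668), np.float64(0.39029255319148937))
box [467.82300332 313.50495288  70.        ] [105.41937496  33.08241122 101.38320855] y dir -107.55242759191788
bell [ 524.89754012 -171.42236703   30.        ]
```

```bash
python3 - <<'E'
from h import *
for n,rn,gn in(("top",(430,212),(335,220)),("scene",(384,258),(306,196))):
    im=cv2.imread(f"pics/{n}0.png"); hsv=cv2.cvtColor(im,cv2.COLOR_BGR2HSV); H,S,V=[hsv[...,i].astype(int) for i in range(3)]
    m,c=blob(((H<12)|(H>165))&(S>(80 if n=="top" else 110)),rn); m=cv2.morphologyEx(m.astype(np.uint8),cv2.MORPH_CLOSE,np.ones((3,3)))
    print(n,'red',m.sum(),c,np.round(fit(n,m,box(-15.5,15.5,-15.5,15.5,30),[465,-306,.2]),2))
    if n=="top":
        m,c=blob((S>80)&((H>155)|(H<30))&(np.hypot(np.arange(640)[None]-336,np.arange(400)[:,None]-221)<13),gn)
        print(n,'glue',m.sum(),c,np.round(fit(n,m,cyl(13.5,88),[455,-41,0],yaw=False),2)); 
for z,uv in((88,(336.3,217.5)),(0,(335.2,226))): print(ray("top",uv,z))
E
```

```text
top red 141 [429.57446809 211.56028369] [ 4.6562e+02 -3.0686e+02  9.9900e+00  2.3000e-01]
top glue 106 [335.77358491 219.62264151] [ 4.5528e+02 -4.1460e+01  4.0800e+00  2.4000e-01]
scene red 307 [383.75265018 258.33568905] [ 4.6558e+02 -3.0603e+02  1.5800e+01  1.4000e-01]
[454.82366169 -40.87728393  88.        ]
[445.13401789 -41.21221469   0.        ]
```

```bash
python3 -c "
from h import *
go(468,313.5,130,72.5)"
```

```text
shift [-6.35  -3.186  2.012] az 14.271
```

>>> {"fn": "drive_tool", "kwargs": {
  "plan": [
    {"x": -6.35,"y": -3.19,"z": 2,"az": 14.27,"hand": 70},
    {"x": -6.35,"y": -3.19,"z": 2,"az": 14.27,"hand": 70},
    {"x": -6.35,"y": -3.19,"z": 2,"az": 14.27,"hand": 70},
    {"x": -6.35,"y": -3.19,"z": 2,"az": 14.27,"hand": 70},
    {"x": -6.35,"y": -3.19,"z": 2,"az": 14.27,"hand": 70},
    {"x": -6.35,"y": -3.19,"z": 2,"az": 14.27,"hand": 70},
    {"x": -6.35,"y": -3.19,"z": 2,"az": 14.27,"hand": 70},
    {"x": -6.35,"y": -3.19,"z": 2,"az": 14.27,"hand": 70}
  ],
  "grip_force": 30
}}

```text
invalid input
```

```bash
python3 -c "
from h import *
go(468,313.5,130,72.5)"
```

```text
shift [-6.35  -3.186  2.012] az 14.271
```

>>> {"fn": "drive_tool", "kwargs": {
  "plan": [
    {"x": -0.8,"y": -0.4,"z": 0.25,"ax": 0,"ay": 0,"az": 1.4,"hand": 70},
    {"x": -1.6,"y": -0.8,"z": 0.5,"ax": 0,"ay": 0,"az": 2.8,"hand": 70},
    {"x": -2.4,"y": -1.2,"z": 0.75,"ax": 0,"ay": 0,"az": 4.2,"hand": 70},
    {"x": -3.2,"y": -1.6,"z": 1.0,"ax": 0,"ay": 0,"az": 5.6,"hand": 70},
    {"x": -4.0,"y": -2.0,"z": 1.25,"ax": 0,"ay": 0,"az": 7,"hand": 70},
    {"x": -4.8,"y": -2.4,"z": 1.5,"ax": 0,"ay": 0,"az": 8.4,"hand": 70},
    {"x": -5.6,"y": -2.8,"z": 1.75,"ax": 0,"ay": 0,"az": 9.8,"hand": 70},
    {"x": -6.35,"y": -3.19,"z": 2,"ax": 0,"ay": 0,"az": 11.2,"hand": 70}
  ],
  "grip_force": 30
}}

```text
clock: 0.9
eef_pos: [469.1, 312.0, 130.7]
tcp_rot: [-3.142, 0.0, 1.581]
contact_force: [0.2, 0.6, -0.1]
opening: 0.822
grasp_force: 0.0
```

```bash
python3 -c "
from h import *
go(468,313.5,130,72.5)"
```

```text
shift [ 0.03  -0.021  0.013] az 3.012
```

>>> {"fn": "drive_tool", "kwargs": {
  "plan": [
    {"x": 0.03,"y": 0,"z": 0,"ax": 0,"ay": 0,"az": 1.4,"hand": 70},
    {"x": 0.03,"y": 0,"z": 0,"ax": 0,"ay": 0,"az": 2.8,"hand": 70},
    {"x": 0.03,"y": 0,"z": 0,"ax": 0,"ay": 0,"az": 3,"hand": 70},
    {"x": 0.03,"y": 0,"z": 0,"ax": 0,"ay": 0,"az": 3,"hand": 70}
  ]
}}

```text
clock: 1.3
eef_pos: [467.9, 315.2, 131.1]
tcp_rot: [-3.141, 0.0, 1.276]
contact_force: [0.1, -0.4, -0.3]
opening: 0.821
grasp_force: 0.0
```

```bash
python3 - <<'E'
from h import *
go(468,313.5,30,72.5)
f=imaging.grab_frame("scene")[:,:,::-1][60:260,180:380]
cv2.imwrite("pics/s1.png",cv2.resize(f,(600,600),interpolation=cv2.INTER_CUBIC))
E
```

```text
shift [-0.031  0.011  2.023] az 0.101
```

View pics/s1.png

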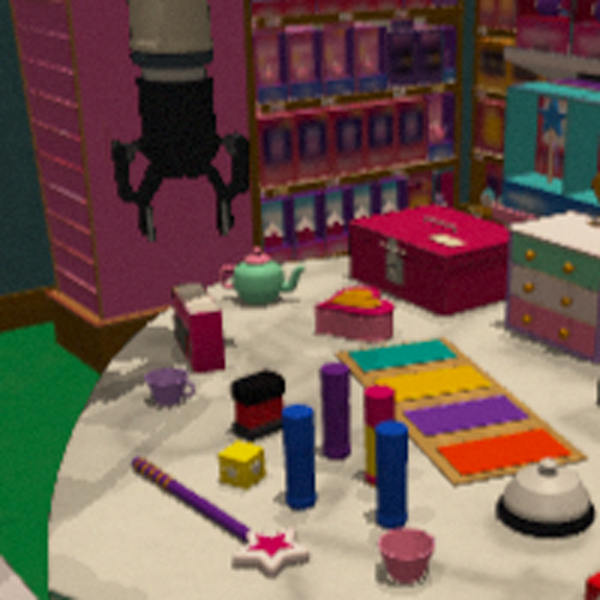

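The gripper hangs straight above the craft box, which is at (200,325) in the crop, so I'll descend and grip.

>>> {"fn": "drive_tool", "kwargs": {
  "plan": [
    {"x": -0.03,"y": 0.01,"z": 0.6,"ax": 0,"ay": 0,"az": 0.1,"hand": 70},
    {"x": -0.03,"y": 0.01,"z": 1.2,"ax": 0,"ay": 0,"az": 0.1,"hand": 70},
    {"x": -0.03,"y": 0.01,"z": 1.7,"ax": 0,"ay": 0,"az": 0.1,"hand": 70},
    {"x": -0.03,"y": 0.01,"z": 2.0,"ax": 0,"ay": 0,"az": 0.1,"hand": 70},
    {"x": -0.03,"y": 0.01,"z": 2.0,"ax": 0,"ay": 0,"az": 0.1,"hand": 50},
    {"x": -0.03,"y": 0.01,"z": 2.0,"ax": 0,"ay": 0,"az": 0.1,"hand": 40},
    {"x": -0.03,"y": 0.01,"z": 2.0,"ax": 0,"ay": 0,"az": 0.1,"hand": 30},
    {"x": -0.03,"y": 0.01,"z": 2.0,"ax": 0,"ay": 0,"az": 0.1,"hand": 25}
  ],
  "grip_force": 30
}}

```text
clock: 2.15
eef_pos: [468.7, 314.1, 32.4]
tcp_rot: [3.14, -0.001, 1.263]
contact_force: [0.9, 0.7, 0.4]
opening: 0.394
grasp_force: 34.2
```

>>> {"fn": "drive_tool", "kwargs": {
  "plan": [
    {"x": 0,"y": 0,"z": 0,"ax": 0,"ay": 0,"az": 0,"hand": 25},
    {"x": 0,"y": 0,"z": 0,"ax": 0,"ay": 0,"az": 0,"hand": 25},
    {"x": 0,"y": 0,"z": 0,"ax": 0,"ay": 0,"az": 0,"hand": 25},
    {"x": 0,"y": 0,"z": 0,"ax": 0,"ay": 0,"az": 0,"hand": 25}
  ]
}}

```text
clock: 2.55
eef_pos: [468.8, 314.1, 32.4]
tcp_rot: [3.14, -0.001, 1.262]
contact_force: [-0.1, 0.6, 7.1]
opening: 0.395
grasp_force: 35.0
```

```bash
python3 - <<'E'
from h import *
f=imaging.grab_frame("top")[:,:,::-1]; cv2.imwrite("pics/t1.png",f)
s=monitor.sense();print(s['eef_pos'],s['opening']*85,s['grasp_force'])
go(467,313.5,130,72.5)
E
```

```text
[468.76146907 314.12538372  32.34952314] 33.37900088809409 35.015870332717896
shift [-0.023 -0.03  -1.953] az -0.028
```

>>> {"fn": "drive_tool", "kwargs": {
  "plan": [
    {"x": 0,"y": 0,"z": -0.3,"ax": 0,"ay": 0,"az": 0,"hand": 25},
    {"x": 0,"y": 0,"z": -0.8,"ax": 0,"ay": 0,"az": 0,"hand": 25},
    {"x": 0,"y": 0,"z": -1.3,"ax": 0,"ay": 0,"az": 0,"hand": 25},
    {"x": 0,"y": 0,"z": -1.8,"ax": 0,"ay": 0,"az": 0,"hand": 25},
    {"x": 0,"y": 0,"z": -2,"ax": 0,"ay": 0,"az": 0,"hand": 25},
    {"x": 0,"y": 0,"z": -2,"ax": 0,"ay": 0,"az": 0,"hand": 25}
  ]
}}

```text
clock: 3.2
eef_pos: [468.9, 314.1, 133.1]
tcp_rot: [3.14, -0.002, 1.262]
contact_force: [0.6, -0.8, -1.1]
opening: 0.396
grasp_force: 34.0
```

```bash
python3 - <<'E'
from h import *
s=monitor.sense();print(s['eef_pos'],s['opening']*85,s['grasp_force'],s['contact_force'])
go(622,89.3,130,163.5)
E
```

```text
[468.86968931 314.09769231 133.12112149] 33.66642108301022 34.02392327785492 [ 0.61027596 -0.81062897 -1.11999031]
shift [-3.354  4.283  0.062] az -15.196
```

>>> {"fn": "drive_tool", "kwargs": {
  "plan": [
    {"x": -0.28,"y": 0.36,"z": 0,"ax": 0,"ay": 0,"az": -1.2,"hand": 25},
    {"x": -0.56,"y": 0.72,"z": 0,"ax": 0,"ay": 0,"az": -2.4,"hand": 25},
    {"x": -0.84,"y": 1.08,"z": 0,"ax": 0,"ay": 0,"az": -3.6,"hand": 25},
    {"x": -1.12,"y": 1.44,"z": 0,"ax": 0,"ay": 0,"az": -4.8,"hand": 25},
    {"x": -1.4,"y": 1.8,"z": 0,"ax": 0,"ay": 0,"az": -6,"hand": 25},
    {"x": -1.68,"y": 2.16,"z": 0,"ax": 0,"ay": 0,"az": -7.2,"hand": 25},
    {"x": -1.96,"y": 2.52,"z": 0,"ax": 0,"ay": 0,"az": -8.4,"hand": 25},
    {"x": -2.24,"y": 2.86,"z": 0,"ax": 0,"ay": 0,"az": -9.6,"hand": 25}
  ]
}}

```text
clock: 4.0
eef_pos: [569.9, 162.4, 129.7]
tcp_rot: [-3.139, -0.001, 2.273]
contact_force: [0.8, -0.0, -0.9]
opening: 0.395
grasp_force: 33.9
```

```bash
python3 - <<'E'
from h import *
go(622,89.3,130,163.5)
E
```

```text
shift [-1.788 -0.148 -0.005] az -5.547
```

>>> {"fn": "drive_tool", "kwargs": {
  "plan": [
    {"x": -0.4,"y": -0.03,"z": 0,"ax": 0,"ay": 0,"az": -1.2,"hand": 25},
    {"x": -0.8,"y": -0.06,"z": 0,"ax": 0,"ay": 0,"az": -2.4,"hand": 25},
    {"x": -1.2,"y": -0.1,"z": 0,"ax": 0,"ay": 0,"az": -3.6,"hand": 25},
    {"x": -1.5,"y": -0.13,"z": 0,"ax": 0,"ay": 0,"az": -4.8,"hand": 25},
    {"x": -1.75,"y": -0.15,"z": 0,"ax": 0,"ay": 0,"az": -5.5,"hand": 25},
    {"x": -1.79,"y": -0.15,"z": 0,"ax": 0,"ay": 0,"az": -5.5,"hand": 25},
    {"x": -1.79,"y": -0.15,"z": 0,"ax": 0,"ay": 0,"az": -5.5,"hand": 25}
  ]
}}

```text
clock: 4.7
eef_pos: [621.3, 89.8, 130.1]
tcp_rot: [-3.141, -0.002, 2.841]
contact_force: [-0.2, -0.1, -1.3]
opening: 0.398
grasp_force: 33.9
```

```bash
python3 - <<'E'
from h import *
f=imaging.grab_frame("scene")[:,:,::-1]; cv2.imwrite("pics/s2.png",cv2.resize(f[110:240,240:420],(792,572),interpolation=cv2.INTER_CUBIC))
go(622,89.3,39,163.5)
# expected corners of box in scene if centred at TCP
s=monitor.sense(); p=s['eef_pos']; a=np.radians(-16.5); u=np.array([np.cos(a),np.sin(a)]); v=np.array([-u[1],u[0]])
zb=p[2]-32.35
for z in (zb,zb+70):
  for i,j in((-50,-17),(50,-17)): print(((proj("scene",[*(p[:2]+i*u+j*v),z])[0]+.5-[240,110])*4.4).round())
E
```

```text
shift [-0.021 -0.013  1.827] az -0.118
[308. 235.]
[442. 218.]
[308. 135.]
[445. 120.]
```

View pics/s2.png

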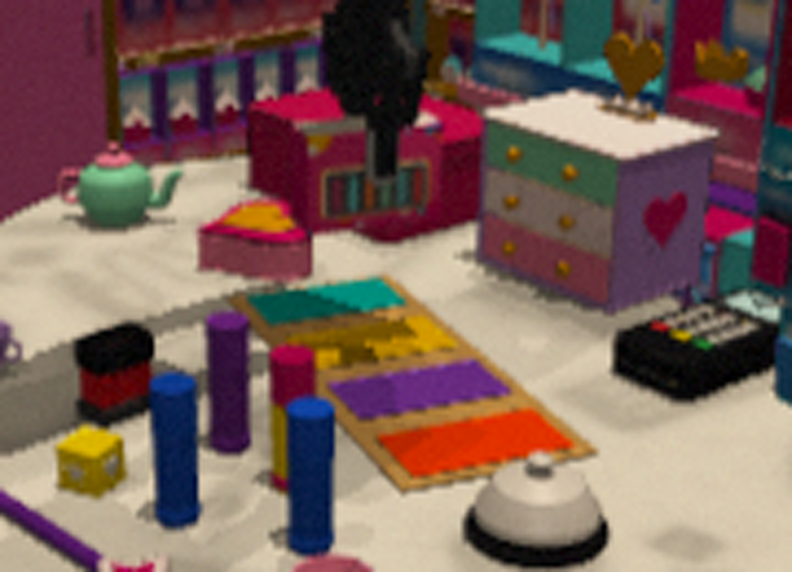

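The held box matches its expected outline, with its left edge near column 304 against an expected 308 (about 2–3 mm). Lowering it now.

>>> {"fn": "drive_tool", "kwargs": {
  "plan": [
    {"x": -0.03,"y": -0.01,"z": 0.4,"ax": 0,"ay": 0,"az": -0.12,"hand": 25},
    {"x": -0.03,"y": -0.01,"z": 0.9,"ax": 0,"ay": 0,"az": -0.12,"hand": 25},
    {"x": -0.03,"y": -0.01,"z": 1.3,"ax": 0,"ay": 0,"az": -0.12,"hand": 25},
    {"x": -0.03,"y": -0.01,"z": 1.6,"ax": 0,"ay": 0,"az": -0.12,"hand": 25},
    {"x": -0.03,"y": -0.01,"z": 1.75,"ax": 0,"ay": 0,"az": -0.12,"hand": 25},
    {"x": -0.03,"y": -0.01,"z": 1.8,"ax": 0,"ay": 0,"az": -0.12,"hand": 25},
    {"x": -0.03,"y": -0.01,"z": 1.82,"ax": 0,"ay": 0,"az": -0.12,"hand": 25},
    {"x": -0.03,"y": -0.01,"z": 1.82,"ax": 0,"ay": 0,"az": -0.12,"hand": 25}
  ]
}}

```text
clock: 5.55
eef_pos: [623.8, 89.2, 41.0]
tcp_rot: [3.141, 0.001, 2.856]
contact_force: [0.0, -0.0, -1.5]
opening: 0.396
grasp_force: 34.0
```

```bash
python3 - <<'E'
from h import *
go(622,89.3,38.4,163.5)
E
```

```text
shift [ 0.036 -0.009  0.052] az 0.023
```

>>> {"fn": "drive_tool", "kwargs": {
  "plan": [
    {"x": 0.01,"y": 0,"z": 0.03,"ax": 0,"ay": 0,"az": 0,"hand": 25},
    {"x": 0.01,"y": 0,"z": 0.05,"ax": 0,"ay": 0,"az": 0,"hand": 25},
    {"x": 0.01,"y": 0,"z": 0.05,"ax": 0,"ay": 0,"az": 0,"hand": 25},
    {"x": 0.01,"y": 0,"z": 0.05,"ax": 0,"ay": 0,"az": 0,"hand": 40},
    {"x": 0.01,"y": 0,"z": 0.05,"ax": 0,"ay": 0,"az": 0,"hand": 50},
    {"x": 0.01,"y": 0,"z": 0.05,"ax": 0,"ay": 0,"az": 0,"hand": 58},
    {"x": 0.01,"y": 0,"z": 0.05,"ax": 0,"ay": 0,"az": 0,"hand": 60}
  ]
}}

```text
clock: 6.25
eef_pos: [622.8, 89.2, 37.7]
tcp_rot: [3.142, -0.0, 2.856]
contact_force: [0.4, 0.7, 0.2]
opening: 0.704
grasp_force: 0.0
```

>>> {"fn": "drive_tool", "kwargs": {
  "plan": [
    {"x": 0,"y": 0,"z": -0.2,"ax": 0,"ay": 0,"az": 0,"hand": 60},
    {"x": 0,"y": 0,"z": -0.7,"ax": 0,"ay": 0,"az": 0,"hand": 60},
    {"x": 0,"y": 0,"z": -1.3,"ax": 0,"ay": 0,"az": 0,"hand": 60},
    {"x": 0,"y": 0,"z": -1.8,"ax": 0,"ay": 0,"az": 0,"hand": 60},
    {"x": 0,"y": 0,"z": -1.9,"ax": 0,"ay": 0,"az": 0,"hand": 60}
  ]
}}

```text
clock: 6.75
eef_pos: [624.8, 89.5, 136.7]
tcp_rot: [3.139, 0.005, 2.856]
contact_force: [0.5, 0.5, -0.2]
opening: 0.701
grasp_force: 0.0
```

```bash
python3 - <<'E'
from h import *
go(423.6,111,130,185)
E
```

```text
shift [ 3.983 -0.722  0.133] az -3.559
```

>>> {"fn": "drive_tool", "kwargs": {
  "plan": [
    {"x": 0.6,"y": -0.1,"z": 0,"ax": 0,"ay": 0,"az": -0.6,"hand": 60},
    {"x": 1.2,"y": -0.2,"z": 0,"ax": 0,"ay": 0,"az": -1.2,"hand": 60},
    {"x": 1.8,"y": -0.3,"z": 0,"ax": 0,"ay": 0,"az": -1.8,"hand": 60},
    {"x": 2.4,"y": -0.4,"z": 0,"ax": 0,"ay": 0,"az": -2.4,"hand": 60},
    {"x": 3.0,"y": -0.5,"z": 0.05,"ax": 0,"ay": 0,"az": -3,"hand": 60},
    {"x": 3.6,"y": -0.6,"z": 0.1,"ax": 0,"ay": 0,"az": -3.55,"hand": 60},
    {"x": 3.98,"y": -0.72,"z": 0.13,"ax": 0,"ay": 0,"az": -3.55,"hand": 60},
    {"x": 3.98,"y": -0.72,"z": 0.13,"ax": 0,"ay": 0,"az": -3.55,"hand": 60}
  ]
}}

```text
clock: 7.55
eef_pos: [418.5, 110.4, 125.6]
tcp_rot: [-3.141, -0.003, -3.055]
contact_force: [0.1, 1.0, 0.4]
opening: 0.701
grasp_force: 0.0
```

```bash
python3 - <<'E'
from h import *
f=imaging.grab_frame("top")[:,:,::-1]; a=f[130:260,210:410]
g=imaging.grab_frame("scene")[:,:,::-1][140:240,230:385]
cv2.imwrite("pics/s3.png",np.vstack([cv2.resize(a,(460,299),interpolation=cv2.INTER_CUBIC),cv2.resize(g,(460,297),interpolation=cv2.INTER_CUBIC)]))
cv2.imwrite("pics/full_top3.png",f)
go(423.6,111,25,185)
E
```

```text
shift [-0.027 -0.     2.029] az -0.007
```

View pics/s3.png

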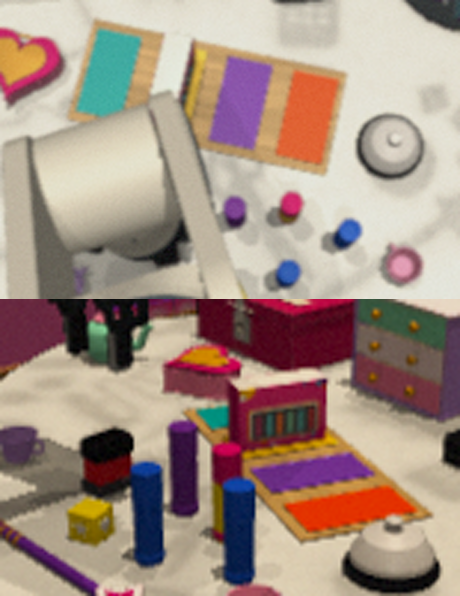

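The craft box stands on the yellow pad. The gripper is over the stamp.

>>> {"fn": "drive_tool", "kwargs": {
  "plan": [
    {"x": -0.02,"y": 0,"z": 0.6,"ax": 0,"ay": 0,"az": 0,"hand": 60},
    {"x": -0.02,"y": 0,"z": 1.2,"ax": 0,"ay": 0,"az": 0,"hand": 60},
    {"x": -0.02,"y": 0,"z": 1.8,"ax": 0,"ay": 0,"az": 0,"hand": 60},
    {"x": -0.02,"y": 0,"z": 2.1,"ax": 0,"ay": 0,"az": 0,"hand": 60},
    {"x": -0.02,"y": 0,"z": 2.12,"ax": 0,"ay": 0,"az": 0,"hand": 50},
    {"x": -0.02,"y": 0,"z": 2.12,"ax": 0,"ay": 0,"az": 0,"hand": 40},
    {"x": -0.02,"y": 0,"z": 2.12,"ax": 0,"ay": 0,"az": 0,"hand": 30},
    {"x": -0.02,"y": 0,"z": 2.12,"ax": 0,"ay": 0,"az": 0,"hand": 20}
  ],
  "grip_force": 25
}}

```text
clock: 8.45
eef_pos: [423.8, 111.0, 21.2]
tcp_rot: [3.141, 0.002, -3.055]
contact_force: [-1.2, 0.2, -0.4]
opening: 0.343
grasp_force: 26.6
```

>>> {"fn": "drive_tool", "kwargs": {
  "plan": [
    {"x": 0,"y": 0,"z": 0,"ax": 0,"ay": 0,"az": 0,"hand": 20},
    {"x": 0,"y": 0,"z": 0,"ax": 0,"ay": 0,"az": 0,"hand": 20},
    {"x": 0,"y": 0,"z": 0,"ax": 0,"ay": 0,"az": 0,"hand": 20}
  ]
}}

```text
clock: 8.75
eef_pos: [423.6, 111.0, 21.1]
tcp_rot: [3.141, 0.002, -3.055]
contact_force: [-0.4, 0.2, 7.5]
opening: 0.35
grasp_force: 27.4
```

>>> {"fn": "drive_tool", "kwargs": {
  "plan": [
    {"x": 0,"y": 0,"z": -0.3,"ax": 0,"ay": 0,"az": 0,"hand": 20},
    {"x": 0,"y": 0,"z": -0.8,"ax": 0,"ay": 0,"az": 0,"hand": 20},
    {"x": 0,"y": 0,"z": -1.4,"ax": 0,"ay": 0,"az": 0,"hand": 20},
    {"x": 0,"y": 0,"z": -2.0,"ax": 0,"ay": 0,"az": 0,"hand": 20},
    {"x": 0,"y": 0,"z": -2.3,"ax": 0,"ay": 0,"az": 0,"hand": 20},
    {"x": 0,"y": 0,"z": -2.3,"ax": 0,"ay": 0,"az": 0,"hand": 20}
  ]
}}

```text
clock: 9.35
eef_pos: [424.2, 111.2, 137.5]
tcp_rot: [3.141, 0.005, -3.055]
contact_force: [0.7, 0.1, -1.3]
opening: 0.347
grasp_force: 26.6
```

```bash
python3 - <<'E'
from h import *
go(598.2,7.4,135,163.5)
E
```

```text
shift [-3.289 -2.369  0.049] az 3.575
```

>>> {"fn": "drive_tool", "kwargs": {
  "plan": [
    {"x": -0.4,"y": -0.3,"z": 0,"ax": 0,"ay": 0,"az": 0.5,"hand": 20},
    {"x": -0.9,"y": -0.65,"z": 0,"ax": 0,"ay": 0,"az": 1,"hand": 20},
    {"x": -1.4,"y": -1.0,"z": 0,"ax": 0,"ay": 0,"az": 1.6,"hand": 20},
    {"x": -1.9,"y": -1.35,"z": 0,"ax": 0,"ay": 0,"az": 2.2,"hand": 20},
    {"x": -2.4,"y": -1.7,"z": 0,"ax": 0,"ay": 0,"az": 2.8,"hand": 20},
    {"x": -2.9,"y": -2.1,"z": 0,"ax": 0,"ay": 0,"az": 3.3,"hand": 20},
    {"x": -3.29,"y": -2.37,"z": 0,"ax": 0,"ay": 0,"az": 3.57,"hand": 20},
    {"x": -3.29,"y": -2.37,"z": 0,"ax": 0,"ay": 0,"az": 3.57,"hand": 20}
  ]
}}

```text
clock: 10.15
eef_pos: [598.7, 5.5, 133.9]
tcp_rot: [-3.141, 0.0, 2.852]
contact_force: [0.9, 1.0, -1.6]
opening: 0.341
grasp_force: 26.6
```

>>> {"fn": "drive_tool", "kwargs": {
  "plan": [
    {"x": 0,"y": 0,"z": 0.6,"ax": 0,"ay": 0,"az": 0,"hand": 20},
    {"x": 0,"y": 0,"z": 1.1,"ax": 0,"ay": 0,"az": 0,"hand": 20},
    {"x": 0,"y": 0,"z": 1.5,"ax": 0,"ay": 0,"az": 0,"hand": 20},
    {"x": 0,"y": 0,"z": 1.8,"ax": 0,"ay": 0,"az": 0,"hand": 20},
    {"x": 0,"y": 0,"z": 1.9,"ax": 0,"ay": 0,"az": 0,"hand": 20},
    {"x": 0,"y": 0,"z": 1.9,"ax": 0,"ay": 0,"az": 0,"hand": 20}
  ]
}}

```text
clock: 10.75
eef_pos: [596.1, 7.1, 39.5]
tcp_rot: [-3.141, -0.001, 2.854]
contact_force: [-0.4, -0.7, -0.5]
opening: 0.343
grasp_force: 26.5
```

```bash
python3 - <<'E'
from h import *
go(598.2,7.4,27.3,163.5)
E
```

```text
shift [-0.038  0.017  0.244] az 0.007
```

>>> {"fn": "drive_tool", "kwargs": {
  "plan": [
    {"x": -0.03,"y": 0.02,"z": 0.12,"ax": 0,"ay": 0,"az": 0,"hand": 20},
    {"x": -0.03,"y": 0.02,"z": 0.2,"ax": 0,"ay": 0,"az": 0,"hand": 20},
    {"x": -0.03,"y": 0.02,"z": 0.22,"ax": 0,"ay": 0,"az": 0,"hand": 20},
    {"x": -0.03,"y": 0.02,"z": 0.23,"ax": 0,"ay": 0,"az": 0,"hand": 20},
    {"x": -0.03,"y": 0.02,"z": 0.23,"ax": 0,"ay": 0,"az": 0,"hand": 20},
    {"x": -0.03,"y": 0.02,"z": 0.23,"ax": 0,"ay": 0,"az": 0,"hand": 20}
  ]
}}

```text
clock: 11.35
eef_pos: [598.7, 7.5, 29.0]
tcp_rot: [3.142, 0.0, 2.854]
contact_force: [0.4, -0.3, -1.4]
opening: 0.342
grasp_force: 26.6
```

```bash
python3 - <<'E'
from h import *
go(598.2,7.4,27.2,163.5)
E
```

```text
shift [ 0.009 -0.004  0.036] az 0.004
```

>>> {"fn": "drive_tool", "kwargs": {
  "plan": [
    {"x": 0.01,"y": 0,"z": 0.02,"ax": 0,"ay": 0,"az": 0,"hand": 20},
    {"x": 0.01,"y": 0,"z": 0.035,"ax": 0,"ay": 0,"az": 0,"hand": 20},
    {"x": 0.01,"y": 0,"z": 0.035,"ax": 0,"ay": 0,"az": 0,"hand": 20},
    {"x": 0.01,"y": 0,"z": 0.035,"ax": 0,"ay": 0,"az": 0,"hand": 35},
    {"x": 0.01,"y": 0,"z": 0.035,"ax": 0,"ay": 0,"az": 0,"hand": 45},
    {"x": 0.01,"y": 0,"z": 0.035,"ax": 0,"ay": 0,"az": 0,"hand": 52},
    {"x": 0.01,"y": 0,"z": 0.035,"ax": 0,"ay": 0,"az": 0,"hand": 52}
  ]
}}

```text
clock: 12.05
eef_pos: [598.1, 7.6, 27.0]
tcp_rot: [3.142, 0.0, 2.854]
contact_force: [-1.2, 0.6, 0.3]
opening: 0.606
grasp_force: 0.0
```

>>> {"fn": "drive_tool", "kwargs": {
  "plan": [
    {"x": 0,"y": 0,"z": -0.2,"ax": 0,"ay": 0,"az": 0,"hand": 52},
    {"x": 0,"y": 0,"z": -0.7,"ax": 0,"ay": 0,"az": 0,"hand": 52},
    {"x": 0,"y": 0,"z": -1.3,"ax": 0,"ay": 0,"az": 0,"hand": 52},
    {"x": 0,"y": 0,"z": -1.9,"ax": 0,"ay": 0,"az": 0,"hand": 52},
    {"x": 0,"y": 0,"z": -2.1,"ax": 0,"ay": 0,"az": 0,"hand": 52}
  ]
}}

```text
clock: 12.55
eef_pos: [599.9, 7.7, 135.8]
tcp_rot: [3.14, 0.005, 2.854]
contact_force: [-0.2, -0.0, 0.6]
opening: 0.612
grasp_force: 0.0
```

```bash
python3 - <<'E'
from h import *
go(465.5,-306.4,110,104)
E
```

```text
shift [ 0.797 -6.786  0.517] az 9.921
```

>>> {"fn": "drive_tool", "kwargs": {
  "plan": [
    {"x": 0.1,"y": -0.7,"z": 0,"ax": 0,"ay": 0,"az": 1.3,"hand": 55},
    {"x": 0.2,"y": -1.5,"z": 0,"ax": 0,"ay": 0,"az": 2.6,"hand": 55},
    {"x": 0.3,"y": -2.4,"z": 0,"ax": 0,"ay": 0,"az": 3.9,"hand": 55},
    {"x": 0.4,"y": -3.3,"z": 0,"ax": 0,"ay": 0,"az": 5.2,"hand": 55},
    {"x": 0.5,"y": -4.2,"z": 0.1,"ax": 0,"ay": 0,"az": 6.5,"hand": 55},
    {"x": 0.6,"y": -5.1,"z": 0.2,"ax": 0,"ay": 0,"az": 7.8,"hand": 55},
    {"x": 0.7,"y": -6,"z": 0.3,"ax": 0,"ay": 0,"az": 9.1,"hand": 55},
    {"x": 0.8,"y": -6.79,"z": 0.5,"ax": 0,"ay": 0,"az": 9.92,"hand": 55}
  ]
}}

```text
clock: 13.35
eef_pos: [462.7, -308.6, 107.3]
tcp_rot: [3.141, 0.001, 1.81]
contact_force: [0.3, -0.1, 0.1]
opening: 0.646
grasp_force: 0.0
```

>>> {"fn": "drive_tool", "kwargs": {
  "plan": [
    {"x": 0,"y": 0,"z": 0,"ax": 0,"ay": 0,"az": 0,"hand": 55},
    {"x": 0,"y": 0,"z": 0,"ax": 0,"ay": 0,"az": 0,"hand": 55}
  ]
}}

```text
clock: 13.55
eef_pos: [462.7, -307.0, 106.7]
tcp_rot: [-3.141, -0.001, 1.814]
contact_force: [-0.2, 0.5, -0.4]
opening: 0.645
grasp_force: 0.0
```

```bash
python3 - <<'E'
from h import *
go(465.5,-306.4,7,104)
g=imaging.grab_frame("scene")[:,:,::-1]
cv2.imwrite("pics/s4.png",cv2.resize(g[150:290,240:430],(760,560),interpolation=cv2.INTER_CUBIC))
E
```

```text
shift [-0.002  0.057  1.994] az -0.014
```

View pics/s4.png

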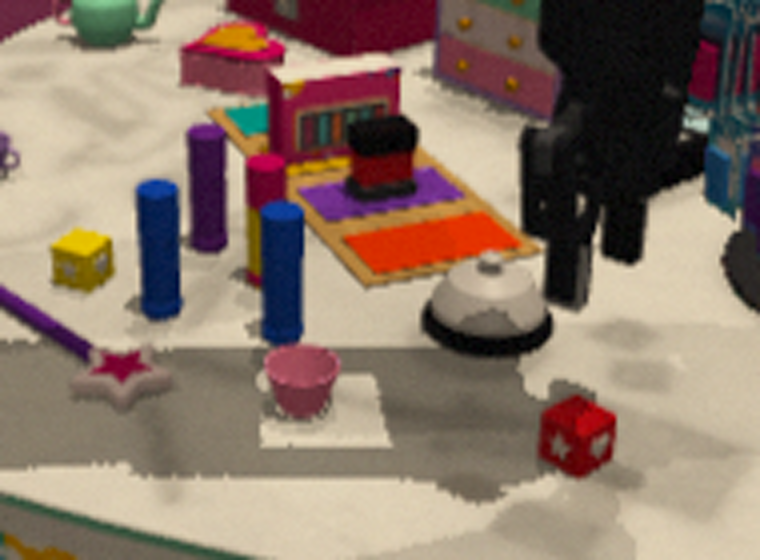

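The stamp stands mid-purple at (382,160), and the gripper is over the red block at (578,435). I'll grasp it.

>>> {"fn": "drive_tool", "kwargs": {
  "plan": [
    {"x": 0,"y": 0.05,"z": 0.6,"ax": 0,"ay": 0,"az": 0,"hand": 55},
    {"x": 0,"y": 0.05,"z": 1.2,"ax": 0,"ay": 0,"az": 0,"hand": 55},
    {"x": 0,"y": 0.05,"z": 1.7,"ax": 0,"ay": 0,"az": 0,"hand": 55},
    {"x": 0,"y": 0.05,"z": 1.95,"ax": 0,"ay": 0,"az": 0,"hand": 55},
    {"x": 0,"y": 0.05,"z": 1.98,"ax": 0,"ay": 0,"az": 0,"hand": 45},
    {"x": 0,"y": 0.05,"z": 1.98,"ax": 0,"ay": 0,"az": 0,"hand": 38},
    {"x": 0,"y": 0.05,"z": 1.98,"ax": 0,"ay": 0,"az": 0,"hand": 30},
    {"x": 0,"y": 0.05,"z": 1.98,"ax": 0,"ay": 0,"az": 0,"hand": 22}
  ],
  "grip_force": 22
}}

```text
clock: 14.4
eef_pos: [466.7, -306.4, 9.3]
tcp_rot: [3.14, 0.002, 1.815]
contact_force: [1.3, 1.6, 4.5]
opening: 0.345
grasp_force: 22.7
```

>>> {"fn": "drive_tool", "kwargs": {
  "plan": [
    {"x": 0,"y": 0,"z": 0,"ax": 0,"ay": 0,"az": 0,"hand": 22},
    {"x": 0,"y": 0,"z": 0,"ax": 0,"ay": 0,"az": 0,"hand": 22},
    {"x": 0,"y": 0,"z": 0,"ax": 0,"ay": 0,"az": 0,"hand": 22}
  ]
}}

```text
clock: 14.7
eef_pos: [466.8, -306.4, 9.3]
tcp_rot: [3.14, 0.001, 1.815]
contact_force: [0.9, 1.5, 7.6]
opening: 0.348
grasp_force: 23.0
```

>>> {"fn": "drive_tool", "kwargs": {
  "plan": [
    {"x": 0,"y": 0,"z": -0.3,"ax": 0,"ay": 0,"az": 0,"hand": 22},
    {"x": 0,"y": 0,"z": -0.8,"ax": 0,"ay": 0,"az": 0,"hand": 22},
    {"x": 0,"y": 0,"z": -1.4,"ax": 0,"ay": 0,"az": 0,"hand": 22},
    {"x": 0,"y": 0,"z": -1.9,"ax": 0,"ay": 0,"az": 0,"hand": 22},
    {"x": 0,"y": 0,"z": -2.1,"ax": 0,"ay": 0,"az": 0,"hand": 22},
    {"x": 0,"y": 0,"z": -2.1,"ax": 0,"ay": 0,"az": 0,"hand": 22}
  ]
}}

```text
clock: 15.3
eef_pos: [466.7, -306.6, 115.0]
tcp_rot: [3.139, 0.003, 1.815]
contact_force: [1.0, -0.3, -1.2]
opening: 0.348
grasp_force: 22.1
```

```bash
python3 - <<'E'
from h import *
go(574,-74,110,163.5)
E
```

```text
shift [3.996 3.208 0.1  ] az -9.916
```

>>> {"fn": "drive_tool", "kwargs": {
  "plan": [
    {"x": 0.5,"y": 0.4,"z": 0,"ax": 0,"ay": 0,"az": -1.25,"hand": 22},
    {"x": 1.0,"y": 0.8,"z": 0,"ax": 0,"ay": 0,"az": -2.5,"hand": 22},
    {"x": 1.5,"y": 1.2,"z": 0,"ax": 0,"ay": 0,"az": -3.75,"hand": 22},
    {"x": 2.0,"y": 1.6,"z": 0,"ax": 0,"ay": 0,"az": -5,"hand": 22},
    {"x": 2.5,"y": 2.0,"z": 0,"ax": 0,"ay": 0,"az": -6.25,"hand": 22},
    {"x": 3.0,"y": 2.4,"z": 0,"ax": 0,"ay": 0,"az": -7.5,"hand": 22},
    {"x": 3.5,"y": 2.8,"z": 0,"ax": 0,"ay": 0,"az": -8.75,"hand": 22},
    {"x": 4.0,"y": 3.2,"z": 0.1,"ax": 0,"ay": 0,"az": -9.92,"hand": 22}
  ]
}}

```text
clock: 16.1
eef_pos: [572.6, -72.0, 107.0]
tcp_rot: [-3.141, -0.001, 2.859]
contact_force: [1.4, -0.3, -0.9]
opening: 0.349
grasp_force: 22.1
```

>>> {"fn": "drive_tool", "kwargs": {
  "plan": [
    {"x": 0,"y": 0,"z": 0,"ax": 0,"ay": 0,"az": 0,"hand": 22},
    {"x": 0,"y": 0,"z": 0.5,"ax": 0,"ay": 0,"az": 0,"hand": 22},
    {"x": 0,"y": 0,"z": 1.0,"ax": 0,"ay": 0,"az": 0,"hand": 22},
    {"x": 0,"y": 0,"z": 1.4,"ax": 0,"ay": 0,"az": 0,"hand": 22},
    {"x": 0,"y": 0,"z": 1.6,"ax": 0,"ay": 0,"az": 0,"hand": 22},
    {"x": 0,"y": 0,"z": 1.6,"ax": 0,"ay": 0,"az": 0,"hand": 22}
  ]
}}

```text
clock: 16.7
eef_pos: [571.0, -73.5, 26.2]
tcp_rot: [-3.141, -0.004, 2.853]
contact_force: [-0.4, 0.6, -0.4]
opening: 0.343
grasp_force: 22.1
```

```bash
python3 - <<'E'
from h import *
go(574,-74,15.6,163.5)
E
```

```text
shift [-0.061  0.007  0.211] az -0.006
```

>>> {"fn": "drive_tool", "kwargs": {
  "plan": [
    {"x": -0.04,"y": 0.01,"z": 0.1,"ax": 0,"ay": 0,"az": 0,"hand": 22},
    {"x": -0.04,"y": 0.01,"z": 0.17,"ax": 0,"ay": 0,"az": 0,"hand": 22},
    {"x": -0.04,"y": 0.01,"z": 0.19,"ax": 0,"ay": 0,"az": 0,"hand": 22},
    {"x": -0.04,"y": 0.01,"z": 0.2,"ax": 0,"ay": 0,"az": 0,"hand": 22},
    {"x": -0.04,"y": 0.01,"z": 0.2,"ax": 0,"ay": 0,"az": 0,"hand": 22}
  ]
}}

```text
clock: 17.2
eef_pos: [575.0, -73.3, 18.4]
tcp_rot: [3.142, 0.001, 2.854]
contact_force: [0.8, 0.3, -1.3]
opening: 0.346
grasp_force: 22.1
```

```bash
python3 - <<'E'
from h import *
go(574,-74,15.4,163.5)
E
```

```text
shift [ 0.015 -0.019  0.059] az 0.004
```

>>> {"fn": "drive_tool", "kwargs": {
  "plan": [
    {"x": 0.01,"y": 0.01,"z": 0.03,"ax": 0,"ay": 0,"az": 0,"hand": 22},
    {"x": 0.01,"y": 0.01,"z": 0.055,"ax": 0,"ay": 0,"az": 0,"hand": 22},
    {"x": 0.01,"y": 0.01,"z": 0.055,"ax": 0,"ay": 0,"az": 0,"hand": 22},
    {"x": 0.01,"y": 0.01,"z": 0.055,"ax": 0,"ay": 0,"az": 0,"hand": 35},
    {"x": 0.01,"y": 0.01,"z": 0.055,"ax": 0,"ay": 0,"az": 0,"hand": 45},
    {"x": 0.01,"y": 0.01,"z": 0.055,"ax": 0,"ay": 0,"az": 0,"hand": 52},
    {"x": 0.01,"y": 0.01,"z": 0.055,"ax": 0,"ay": 0,"az": 0,"hand": 52}
  ]
}}

```text
clock: 17.9
eef_pos: [574.4, -72.7, 15.2]
tcp_rot: [-3.142, -0.0, 2.854]
contact_force: [-0.7, -0.5, 0.6]
opening: 0.612
grasp_force: 0.0
```

>>> {"fn": "drive_tool", "kwargs": {
  "plan": [
    {"x": 0,"y": 0,"z": -0.2,"ax": 0,"ay": 0,"az": 0,"hand": 52},
    {"x": 0,"y": 0,"z": -0.7,"ax": 0,"ay": 0,"az": 0,"hand": 52},
    {"x": 0,"y": 0,"z": -1.3,"ax": 0,"ay": 0,"az": 0,"hand": 52},
    {"x": 0,"y": 0,"z": -1.9,"ax": 0,"ay": 0,"az": 0,"hand": 52},
    {"x": 0,"y": 0,"z": -2.5,"ax": 0,"ay": 0,"az": 0,"hand": 52},
    {"x": 0,"y": 0,"z": -3,"ax": 0,"ay": 0,"az": 0,"hand": 52}
  ]
}}

```text
clock: 18.5
eef_pos: [574.7, -72.7, 167.8]
tcp_rot: [3.141, 0.002, 2.854]
contact_force: [0.2, -0.7, -0.7]
opening: 0.609
grasp_force: 0.0
```

```bash
python3 - <<'E'
from h import *
go(455.3,-41.5,150,163.5)
E
```

```text
shift [ 2.467 -0.079  0.357] az 0.004
```

>>> {"fn": "drive_tool", "kwargs": {
  "plan": [
    {"x": 0.4,"y": 0,"z": 0,"ax": 0,"ay": 0,"az": -1.3,"hand": 50},
    {"x": 0.8,"y": -0.03,"z": 0,"ax": 0,"ay": 0,"az": -2.6,"hand": 50},
    {"x": 1.2,"y": -0.05,"z": 0,"ax": 0,"ay": 0,"az": -3.9,"hand": 50},
    {"x": 1.6,"y": -0.08,"z": 0,"ax": 0,"ay": 0,"az": -5.2,"hand": 50},
    {"x": 2.0,"y": -0.08,"z": 0.1,"ax": 0,"ay": 0,"az": -6.5,"hand": 50},
    {"x": 2.3,"y": -0.08,"z": 0.2,"ax": 0,"ay": 0,"az": -7.8,"hand": 50},
    {"x": 2.47,"y": -0.08,"z": 0.3,"ax": 0,"ay": 0,"az": -9.1,"hand": 50},
    {"x": 2.47,"y": -0.08,"z": 0.35,"ax": 0,"ay": 0,"az": -10.25,"hand": 50}
  ]
}}

```text
clock: 19.3
eef_pos: [453.4, -41.2, 148.1]
tcp_rot: [3.141, -0.0, -2.35]
contact_force: [0.3, -0.1, 0.7]
opening: 0.585
grasp_force: 0.0
```

>>> {"fn": "drive_tool", "kwargs": {
  "plan": [
    {"x": 0,"y": 0,"z": 0,"ax": 0,"ay": 0,"az": 0,"hand": 50},
    {"x": 0,"y": 0,"z": 0,"ax": 0,"ay": 0,"az": 0,"hand": 50}
  ]
}}

```text
clock: 19.5
eef_pos: [455.2, -41.5, 148.3]
tcp_rot: [-3.141, 0.0, -2.359]
contact_force: [0.4, -0.0, 0.4]
opening: 0.586
grasp_force: 0.0
```

```bash
python3 - <<'E'
from h import *
go(455.3,-41.3,48,-135)
g=imaging.grab_frame("scene")[:,:,::-1]
cv2.imwrite("pics/s5.png",cv2.resize(g[110:250,235:425],(760,560),interpolation=cv2.INTER_CUBIC))
E
```

```text
shift [-5.000e-03  1.000e-03  2.007e+00] az -0.029
```

View pics/s5.png

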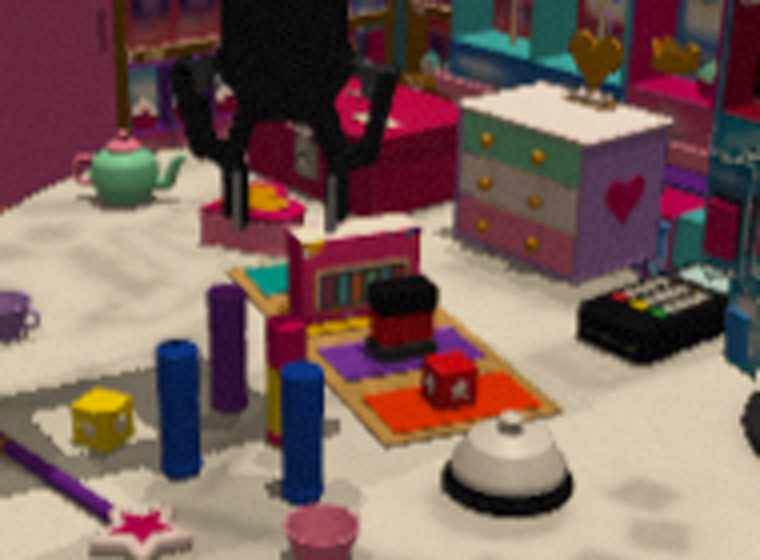

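The gripper's midpoint, at column 285, is over the glue at column 286. The red block stands on orange. Descending to grasp.

>>> {"fn": "drive_tool", "kwargs": {
  "plan": [
    {"x": 0,"y": 0,"z": 0.4,"ax": 0,"ay": 0,"az": 0,"hand": 50},
    {"x": 0,"y": 0,"z": 0.9,"ax": 0,"ay": 0,"az": 0,"hand": 50},
    {"x": 0,"y": 0,"z": 1.4,"ax": 0,"ay": 0,"az": 0,"hand": 50},
    {"x": 0,"y": 0,"z": 1.8,"ax": 0,"ay": 0,"az": 0,"hand": 50},
    {"x": 0,"y": 0,"z": 2.0,"ax": 0,"ay": 0,"az": 0,"hand": 50},
    {"x": 0,"y": 0,"z": 2.0,"ax": 0,"ay": 0,"az": 0,"hand": 40},
    {"x": 0,"y": 0,"z": 2.0,"ax": 0,"ay": 0,"az": 0,"hand": 33},
    {"x": 0,"y": 0,"z": 2.0,"ax": 0,"ay": 0,"az": 0,"hand": 26}
  ],
  "grip_force": 22
}}

```text
clock: 20.35
eef_pos: [455.7, -41.6, 48.7]
tcp_rot: [-3.14, 0.001, -2.356]
contact_force: [0.2, -1.0, -1.3]
opening: 0.308
grasp_force: 11.9
```

>>> {"fn": "drive_tool", "kwargs": {
  "plan": [
    {"x": 0,"y": 0,"z": 0,"ax": 0,"ay": 0,"az": 0,"hand": 20},
    {"x": 0,"y": 0,"z": 0,"ax": 0,"ay": 0,"az": 0,"hand": 18},
    {"x": 0,"y": 0,"z": 0,"ax": 0,"ay": 0,"az": 0,"hand": 18},
    {"x": 0,"y": 0,"z": 0,"ax": 0,"ay": 0,"az": 0,"hand": 18}
  ]
}}

```text
clock: 20.75
eef_pos: [455.7, -41.6, 48.7]
tcp_rot: [-3.14, 0.001, -2.356]
contact_force: [-0.3, -0.2, 7.4]
opening: 0.305
grasp_force: 23.0
```

>>> {"fn": "drive_tool", "kwargs": {
  "plan": [
    {"x": 0,"y": 0,"z": -0.3,"ax": 0,"ay": 0,"az": 0,"hand": 18},
    {"x": 0,"y": 0,"z": -0.8,"ax": 0,"ay": 0,"az": 0,"hand": 18},
    {"x": 0,"y": 0,"z": -1.4,"ax": 0,"ay": 0,"az": 0,"hand": 18},
    {"x": 0,"y": 0,"z": -2.0,"ax": 0,"ay": 0,"az": 0,"hand": 18},
    {"x": 0,"y": 0,"z": -2.5,"ax": 0,"ay": 0,"az": 0,"hand": 18},
    {"x": 0,"y": 0,"z": -2.5,"ax": 0,"ay": 0,"az": 0,"hand": 18}
  ]
}}

```text
clock: 21.35
eef_pos: [457.0, -41.7, 176.1]
tcp_rot: [-3.137, 0.004, -2.356]
contact_force: [0.8, 0.7, -0.0]
opening: 0.306
grasp_force: 22.5
```

```bash
python3 - <<'E'
from h import *
go(646.3,170.6,170,-135)
E
```

```text
shift [-5.68   0.322  0.123] az 0.004
```

>>> {"fn": "drive_tool", "kwargs": {
  "plan": [
    {"x": -0.5,"y": 0,"z": 0,"ax": 0,"ay": 0,"az": 0,"hand": 18},
    {"x": -1.3,"y": 0.1,"z": 0,"ax": 0,"ay": 0,"az": 0,"hand": 18},
    {"x": -2.1,"y": 0.1,"z": 0,"ax": 0,"ay": 0,"az": 0,"hand": 18},
    {"x": -2.9,"y": 0.2,"z": 0,"ax": 0,"ay": 0,"az": 0,"hand": 18},
    {"x": -3.7,"y": 0.2,"z": 0,"ax": 0,"ay": 0,"az": 0,"hand": 18},
    {"x": -4.5,"y": 0.3,"z": 0,"ax": 0,"ay": 0,"az": 0,"hand": 18},
    {"x": -5.2,"y": 0.32,"z": 0,"ax": 0,"ay": 0,"az": 0,"hand": 18},
    {"x": -5.68,"y": 0.32,"z": 0,"ax": 0,"ay": 0,"az": 0,"hand": 18}
  ]
}}

```text
clock: 22.15
eef_pos: [645.0, 172.7, 171.4]
tcp_rot: [3.141, -0.0, -2.355]
contact_force: [0.2, -0.9, -0.2]
opening: 0.303
grasp_force: 22.5
```

>>> {"fn": "drive_tool", "kwargs": {
  "plan": [
    {"x": 0,"y": 0,"z": 0,"ax": 0,"ay": 0,"az": 0,"hand": 18},
    {"x": 0,"y": 0,"z": 0,"ax": 0,"ay": 0,"az": 0,"hand": 18},
    {"x": 0,"y": 0,"z": 0.4,"ax": 0,"ay": 0,"az": 0,"hand": 18},
    {"x": 0,"y": 0,"z": 0.9,"ax": 0,"ay": 0,"az": 0,"hand": 18},
    {"x": 0,"y": 0,"z": 1.4,"ax": 0,"ay": 0,"az": 0,"hand": 18},
    {"x": 0,"y": 0,"z": 1.9,"ax": 0,"ay": 0,"az": 0,"hand": 18},
    {"x": 0,"y": 0,"z": 2.1,"ax": 0,"ay": 0,"az": 0,"hand": 18},
    {"x": 0,"y": 0,"z": 2.1,"ax": 0,"ay": 0,"az": 0,"hand": 18}
  ]
}}

```text
clock: 22.95
eef_pos: [642.6, 169.7, 66.3]
tcp_rot: [3.14, -0.003, -2.356]
contact_force: [0.4, 0.6, 0.2]
opening: 0.309
grasp_force: 22.5
```

```bash
python3 - <<'E'
from h import *
go(646.3,170.6,54.8,-135)
g=imaging.grab_frame("scene")[:,:,::-1]
cv2.imwrite("pics/s6.png",cv2.resize(g[120:230,270:400],(650,550),interpolation=cv2.INTER_CUBIC))
E
```

```text
shift [-0.065 -0.04   0.229] az -0.002
```

View pics/s6.png

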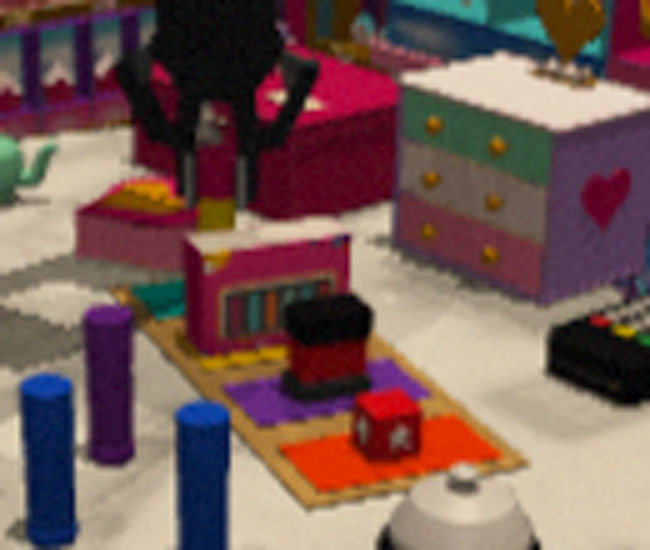

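The glue is held upright over teal at (217,200). Lowering it.

>>> {"fn": "drive_tool", "kwargs": {
  "plan": [
    {"x": -0.05,"y": -0.03,"z": 0.1,"ax": 0,"ay": 0,"az": 0,"hand": 18},
    {"x": -0.05,"y": -0.03,"z": 0.17,"ax": 0,"ay": 0,"az": 0,"hand": 18},
    {"x": -0.05,"y": -0.03,"z": 0.2,"ax": 0,"ay": 0,"az": 0,"hand": 18},
    {"x": -0.05,"y": -0.03,"z": 0.21,"ax": 0,"ay": 0,"az": 0,"hand": 18},
    {"x": -0.05,"y": -0.03,"z": 0.21,"ax": 0,"ay": 0,"az": 0,"hand": 18}
  ]
}}

```text
clock: 23.5
eef_pos: [647.1, 171.5, 57.4]
tcp_rot: [-3.142, 0.0, -2.356]
contact_force: [-0.1, -1.1, -0.3]
opening: 0.301
grasp_force: 22.5
```

```bash
python3 - <<'E'
from h import *
go(646.3,170.6,54.7,-135)
E
```

```text
shift [ 0.024 -0.001  0.054] az 0.005
```

>>> {"fn": "drive_tool", "kwargs": {
  "plan": [
    {"x": 0.02,"y": 0,"z": 0.03,"ax": 0,"ay": 0,"az": 0,"hand": 18},
    {"x": 0.02,"y": 0,"z": 0.05,"ax": 0,"ay": 0,"az": 0,"hand": 18},
    {"x": 0.02,"y": 0,"z": 0.05,"ax": 0,"ay": 0,"az": 0,"hand": 18},
    {"x": 0.02,"y": 0,"z": 0.05,"ax": 0,"ay": 0,"az": 0,"hand": 30},
    {"x": 0.02,"y": 0,"z": 0.05,"ax": 0,"ay": 0,"az": 0,"hand": 38},
    {"x": 0.02,"y": 0,"z": 0.05,"ax": 0,"ay": 0,"az": 0,"hand": 46},
    {"x": 0.02,"y": 0,"z": 0.05,"ax": 0,"ay": 0,"az": 0,"hand": 48}
  ]
}}

```text
clock: 24.2
eef_pos: [646.4, 170.7, 54.8]
tcp_rot: [3.142, 0.0, -2.356]
contact_force: [-0.7, 0.1, 0.4]
opening: 0.562
grasp_force: 0.0
```

>>> {"fn": "drive_tool", "kwargs": {
  "plan": [
    {"x": 0,"y": 0,"z": -0.2,"ax": 0,"ay": 0,"az": 0,"hand": 48},
    {"x": 0,"y": 0,"z": -0.6,"ax": 0,"ay": 0,"az": 0,"hand": 48},
    {"x": 0,"y": 0,"z": -1.1,"ax": 0,"ay": 0,"az": 0,"hand": 48},
    {"x": 0,"y": 0,"z": -1.7,"ax": 0,"ay": 0,"az": 0,"hand": 48},
    {"x": 0,"y": 0,"z": -2.2,"ax": 0,"ay": 0,"az": 0,"hand": 48},
    {"x": 0,"y": 0,"z": -2.5,"ax": 0,"ay": 0,"az": 0,"hand": 48}
  ]
}}

```text
clock: 24.8
eef_pos: [647.4, 171.0, 182.9]
tcp_rot: [-3.14, 0.003, -2.356]
contact_force: [-0.1, 0.2, -0.3]
opening: 0.563
grasp_force: 0.0
```

```bash
python3 - <<'E'
from h import *
go(350,450,190,-135)
E
```

```text
shift [ 0.256  8.151 -0.142] az 0.004
```

>>> {"fn": "drive_tool", "kwargs": {
  "plan": [
    {"x": 0,"y": 0.8,"z": -0.1,"ax": 0,"ay": 0,"az": 0,"hand": 48},
    {"x": 0,"y": 1.7,"z": -0.1,"ax": 0,"ay": 0,"az": 0,"hand": 48},
    {"x": 0,"y": 2.6,"z": -0.1,"ax": 0,"ay": 0,"az": 0,"hand": 48},
    {"x": 0,"y": 3.5,"z": -0.1,"ax": 0,"ay": 0,"az": 0,"hand": 48},
    {"x": 0,"y": 4.4,"z": -0.1,"ax": 0,"ay": 0,"az": 0,"hand": 48},
    {"x": 0,"y": 5.3,"z": -0.1,"ax": 0,"ay": 0,"az": 0,"hand": 48},
    {"x": 0,"y": 6.2,"z": -0.1,"ax": 0,"ay": 0,"az": 0,"hand": 48},
    {"x": 0.2,"y": 7.1,"z": -0.1,"ax": 0,"ay": 0,"az": 0,"hand": 48}
  ]
}}

```text
clock: 25.6
eef_pos: [387.2, 416.2, 185.0]
tcp_rot: [3.142, 0.001, -2.356]
contact_force: [-0.3, -0.1, -0.0]
opening: 0.563
grasp_force: 0.0
```

```bash
python3 - <<'E'
from h import *
im=np.ascontiguousarray(imaging.grab_frame("top")[:,:,::-1]); g=imaging.grab_frame("scene")[:,:,::-1]
o=cv2.resize(im[120:220,220:385],(792,480),interpolation=cv2.INTER_CUBIC)
# overlay expected outlines: box top, pad centres
a=np.radians(-16.47); u=np.array([np.cos(a),np.sin(a)]); v=np.array([-u[1],u[0]])
for (x,y),dx,dy,h in(((622,89.3),50,17,70),((598.2,7.4),24,15,57),((574,-74),15.5,15.5,30),((646.3,170.6),13.5,13.5,88)):
    P=[[*(np.array([x,y])+i*dx*u+j*dy*v),6+h] for i,j in((1,1),(1,-1),(-1,-1),(-1,1))]
    q=((proj("top",P)+.5-[220,120])*4.8).astype(np.int32); cv2.polylines(o,[q],True,(0,255,0),1)
cv2.imwrite("pics/f1.png",o)
cv2.imwrite("pics/f2.png",cv2.resize(g[130:240,270:400],(650,550),interpolation=cv2.INTER_CUBIC))
E
```

```text
(no output)
```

View pics/f1.png

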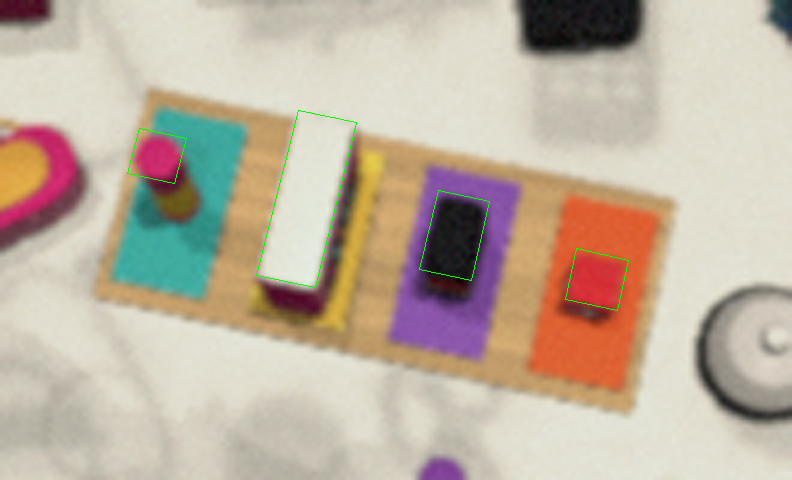

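View pics/f2.png

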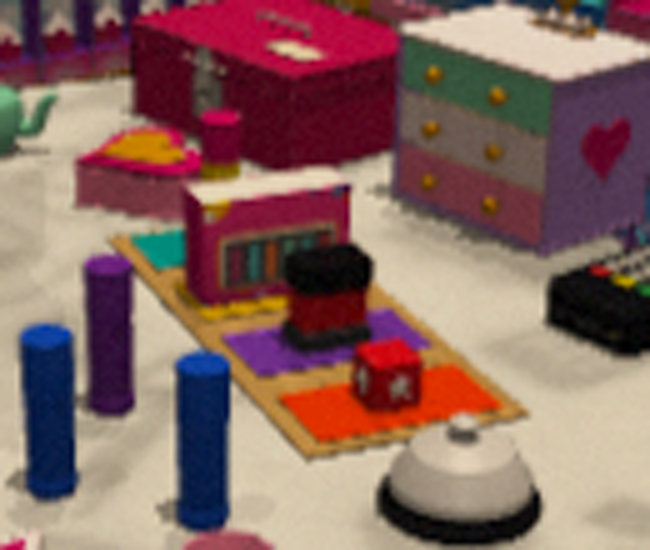

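All four stand upright within about 3 mm of their expected outlines, in the right order: block by the bell on orange, stamp on purple, box on yellow, glue on teal. The gripper is clear, so I'm handing in.

```bash
python3 -c "
from rig import r
print(r.sign_off())"
```

```text
the job is handed in; nothing more can be done
None
```

Done and handed in after about 26 s of robot time: red block on orange (by the bell), stamp on purple, craft box on yellow (lengthwise) and glue on teal, all upright, within about 3 mm of centre in the final pictures, and released; no verdict was returned.

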